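# Put the caboose away: crate up the ramp, over the lip, onto the buffers

### The job

Set the caboose (the wagon with the little lookout box on its roof) upright into the open wooden crate without dropping it, then push the crate, sliding and not lifted, up the ramp of the storage rack until its rear edge drops behind the lip. Once it lies flat there, push it on against the sprung buffers at the top and lean it on them for about half a second with about 8 N (5 to 14 N will do, never more than 17 N), then let go and leave it lying flat behind the lip with the caboose in it. Do not disturb the other things on the table.

Things in the scene. Friction and masses are not known exactly. Their poses are not given: they have to be found in the camera images.
- caboose: Brown model railway wagon, 100 long (x) x 34 wide (y) x 62 high, 150 g: the only one of the three wagons with a lookout box (28 x 28 x 15) on its roof. Flat sides 34 apart from 12 to 47 high, to grip. Origin under its centre at the wheels' underside, z up. It stands on a 6 thick siding board, on any of three tracks 100 apart, and lifts straight off.
- crate: Open wooden crate, 140 long (x, roughly uphill) x 96 wide (y) x 38 high, walls 7, floor 6 thick, 0.3 to 0.55 kg. Origin: centre of its underside, z up. Starts before the ramp's foot, up to 0.2 rad and 15 out of line. Push on its rear (-x) wall: up the ramp 5 to 20 N, in the pocket 2 to 7 N (caboose in). Fingers pressing on it can hold its rear edge up past the lip: ease off and it drops.
- deck: The storage rack's sloping board, fixed, inclined 0.21 rad. Origin: middle of the lip's crest, 25 above the table; x uphill along the slope, y across, z square to it. Ramp surface z = 0 from x = -120 (its foot, at table level) to x = 0. There it steps down 8 to the pocket, z = -8 up to x = 260: the seated crate's origin lies at x = 70 to 115, z = -8.
- foot (a point): Middle of the ramp's foot line, where its surface meets the table (deck x = -120). Guide rails along both sides of ramp and pocket, 103 apart inside, tops 16 above the ramp surface, begin at deck x = -90 and flare out downhill to about 120 apart at x = -160 (flares' tops 30 above the ramp plane).
- stop: Fixed wooden bracket closing the pocket's top end; a set-screw on it carries two round spring buffers (22 dia., 50 apart, 26 above the pocket floor). Origin: foot of its downhill face, deck x = 236. Buffer faces lie at deck x = 144 to 180 when free: set by hand, not measured, to be found by feel. They yield 1 mm per 4 N (both together) for 6 mm, then hit hard, and push back when let go.
- boxcar: Bystander: wagon with a closed flat roof, 120 x 36 x 50, same colour as the caboose. Origin under its centre.
- gondola: Bystander: open-topped wagon, 110 x 34 x 42, same colour. Origin under its centre.
- depot: Bystander: model station house, 70 x 112 x 85. Origin under its centre.
- tree: Bystander: model tree, 40 across, 85 high. Origin under its centre.
- glue: Bystander: white glue bottle, 36 dia., 85 high. Origin under its centre.
- screwdriver: Bystander: screwdriver, 150 long, lying. Origin at its underside.
- paintpot: Bystander: small glass paint jar, 40 dia., 40 high. Origin under its centre.
Mind the look-alikes: they are no part of the job. What is shaped like the caboose but purple or turquoise is not meant.

How it is judged:
By the outcome, as a careful person would: the job done as asked, in the order asked, and still so for the second after the job is handed in, with the robot touching nothing.
It also fails if it takes over 72 s, if anything falls off the work surface, if the arm or the gripper's body presses on something with over 40 N, if the wrist force passes 120 N, or if a joint passes its speed limit or range.

### The arm

A 6-joint arm with a two-finger parallel gripper is mounted at the origin on the work surface. World frame = base frame: x ahead of the robot, y to its left, z up, the work surface at z = 0. Lengths are in mm, angles in rad, forces in N, time in s.
With the tool pointing down it reaches from about 250 to 775 mm from the base axis. Payload 4 kg.
Tool frame: the origin (TCP) lies midway between the tips of the shut fingers; the grasp point (between the pads) lies 19 mm behind it; z points along the fingers, y is the line along which they close (so a half turn about z gives the same grasp; the last joint's range is limited). The gripper opens to 85 mm and grips with 20 to 120 N. Pads are 22 mm wide; open, the fingers measure 114 mm over their backs; the gripper's body (76 mm by 85 mm) begins 54 mm behind the grasp point. The pads swing forward as they close: fully open they stand 13 mm farther back than shut.
Start: joints at [-1.39, 0.087, 1.371, -0, 1.684, -0.103], TCP at [154, -528.017, 231.341] pointing down, gripper open.
Joint ranges: [-3.1, 3.1], [-0.76, 2.03], [0.27, 2.55], [-1.08, 4.22], [0.17, 2.65], [-2.57, 2.57]. Speed limits (rad/s): [2.79, 2.79, 3.14, 3.14, 3.14, 3.14].

### API

Orientations are given as a unit quaternion [x, y, z, w].
In Python, from rig import r gives the robot as it stands.
- The arm moves only by the tool send_rows, never from a script. Its argument "increments" is a list that holds one entry, the list of rows, each a list of 6 numbers: the shift along the tool's x, y, z as a fraction of full scale, then the turn, a rotation vector about the tool's x, y, z as a fraction of full scale. In form: [[[tx, ty, tz, wx, wy, wz], ...]]. A call has 1 to 10 rows; each row shifts and turns the commanded pose from where the row before left it, along the tool's axes as they then stand; what a row does not reach is not made up. Full scale, the value 1, is 0.05 m for a shift and pi/4 rad for a turn. A row lasts 1/10 s, in which the tool goes at most 50 mm and 8.59 degrees, less where a joint would pass 70% of its speed; a pose out of reach is approached as far as the arm can. A call with a number of a shift or a turn outside -1 to 1 is refused whole. A call with a gripper value outside its range is refused whole. "claw" is the opening, from -1 (shut) to 1 (fully open), set as the call begins (left out, the last holds). The fingers move at their own pace and stop on an object; "newtons" is the grip in N (left out, the last holds). Time passes only in rows, so rows that do not move let the fingers close. It gives the time, the measured TCP pose, the force, the opening and the grip force at its end, in the units of the state.
- r.state(): the state, without advancing time (a new reading comes with each control period).
- r.get_image(name): name is "scene" or "top" or "wrist"; returns the picture (400x640x3 uint8, blue, green, red); there is no depth.
- r.calibration(name): a dict with "vertical_fov" (degrees; the focal length in pixels is half the picture's height over the tangent of half this angle, whatever the lens; pixels are square), "cx", "cy" (the principal point, pixels), "world_to_cam" (4x4, takes a point from world to camera coordinates). Camera axes: x right, y up, looking along -z (the intrinsics and any distortion apply to the point x, -y, -z); pixel columns grow to the right and rows downward; lengths in mm; the calibration is good to about 2 mm. A picture is of the moment at which its call begins: read the wrist's pose just before it. calibration takes no time and is no camera call; for the wrist camera it gives the pose at the moment of the call.
- r.hand_in(): hands the job in; it is judged then, once.
The state is a dict: "t": time; "joint_pos": joint angles; "joint_vel": joint speeds; "effort": joint torques, N m; "position": TCP position; "eef_rot": TCP orientation; "contact_force": force on the tool from outside, world axes, zero at the start; "torque": the same for the moment, N m; "opening": finger opening in mm; "gripper_force": force on a finger pad.
Only numpy, scipy, OpenCV 4.12 (cv2) and the standard library are available. Lean on these libraries where they do the work, as an engineer would, in place of code of your own. Each camera call takes 0.05 s, during which the arm holds its last target. There are 200 camera calls.

## Working session

There is one attempt and no reset: what is moved stays moved. The work goes in short steps, Python scripts to look and compute and a tool call to move; the robot and the scene stay as the last step left them, time stands still between calls to the robot, and variables do not carry over. Pictures are saved under pics/ and viewed, at most 10 in all, crops included, and the job is handed in when it is done.

Besides the shell and the picture viewer there is one more tool, called after "Emit:" by a JSON object that holds its "name" and its "arguments", one argument or row to a line. send_rows: Moves the arm, as the interface text tells. Its arguments: {"type":"object","properties":{"increments":{"type":"array"},"claw":{"type":"number"},"newtons":{"type":"number"}},"required":["increments"]}

```bash
ls; mkdir -p pics
python3 - <<'E'
from rig import r
import cv2,numpy as np
print(r.state())
for n in("scene","top"):
    im=r.get_image(n); cv2.imwrite(f"pics/{n}0.png",im); c=r.calibration(n); print(n,c)
E
```

```text
pics
{'t': 0.0, 'joint_pos': array([-1.39012842e+00,  8.79609456e-02,  1.37228823e+00, -2.55820985e-06,
        1.68355640e+00, -1.03094355e-01]), 'joint_vel': array([ 0.00248494,  0.0014431 ,  0.00033371,  0.00150553, -0.00062103,
       -0.00015755]), 'effort': array([-1.40221055e-03, -3.51861620e+01, -3.13278043e+01, -3.18413959e-04,
        1.07135871e-02,  1.14512440e-05]), 'position': array([ 153.89170006, -527.51703716,  230.11861519]), 'eef_rot': array([ 9.89951160e-01,  1.41405365e-01, -4.41754638e-05, -1.10557914e-03]), 'contact_force': array([ 0.67771374, -0.52098012, -0.19895157]), 'torque': array([-0.01026223,  0.01066651, -0.03518924]), 'gripper_force': 0.0, 'opening': 85.07854677598615}
scene {'vertical_fov': 52.97350117635446, 'cx': 316.033200448951, 'cy': 204.84592356111227, 'world_to_cam': array([[-1.67388358e-01,  9.85861393e-01, -7.64536199e-03,
         5.77971554e+01],
       [-6.41538946e-01, -1.03031327e-01,  7.60139676e-01,
         2.91076148e+02],
       [ 7.48604648e-01,  1.32143330e-01,  6.49714724e-01,
        -1.46363562e+03],
       [ 0.00000000e+00,  0.00000000e+00,  0.00000000e+00,
         1.00000000e+00]])}
top {'vertical_fov': 45.30048134975216, 'cx': 320.5146184453927, 'cy': 197.10235882004602, 'world_to_cam': array([[-1.38353315e-02, -9.99883678e-01, -6.41982197e-03,
         2.89147144e+01],
       [ 9.80466867e-01, -1.48258947e-02,  1.96124747e-01,
        -5.31496498e+02],
       [-1.96197113e-01, -3.58097184e-03,  9.80557938e-01,
        -1.33745659e+03],
       [ 0.00000000e+00,  0.00000000e+00,  0.00000000e+00,
         1.00000000e+00]])}
```

View pics/top0.png

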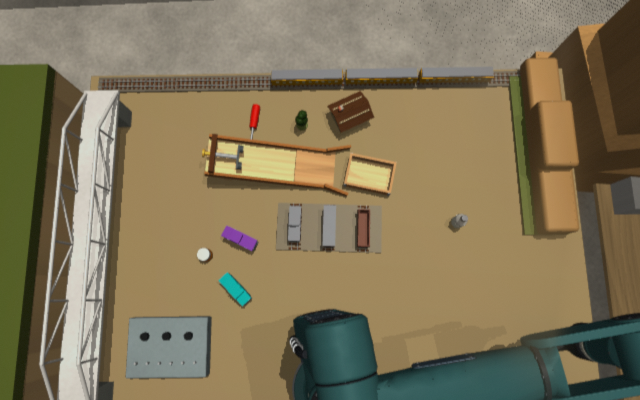

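View pics/scene0.png

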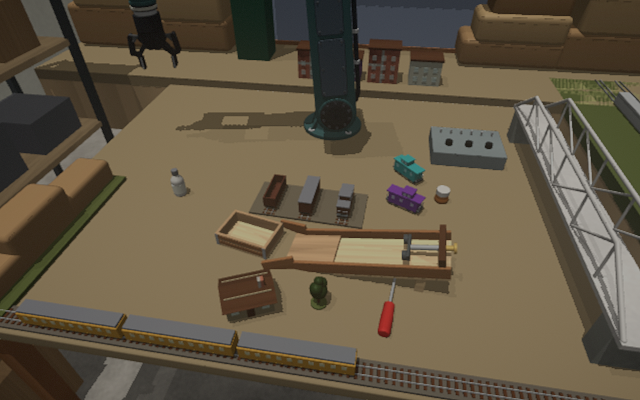

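The three wagons in the top view are at (294,225), (329,228) and (363,229), and in the scene view at (345,203), (310,196) and (275,192). The left one in the top view seems to carry the lookout box, the middle one has a flat roof (boxcar) and the right one is open (gondola). The purple and turquoise ones are decoys. The crate is at top (370,173), and the ramp runs to the left (+y). I'll confirm with an enlarged crop.

```bash
cat > h.py <<'E'
import numpy as np, cv2
from rig import r
def cam(n):
    c=r.calibration(n); f=200/np.tan(np.radians(c["vertical_fov"])/2); return f,c["cx"],c["cy"],np.array(c["world_to_cam"])
def proj(C,P):
    f,cx,cy,T=C; p=np.atleast_2d(P)@T[:3,:3].T+T[:3,3]
    return np.c_[cx+f*p[:,0]/-p[:,2], cy-f*p[:,1]/-p[:,2]]
def ray(C,uv):
    f,cx,cy,T=C; R=T[:3,:3]; o=-R.T@T[:3,3]
    d=R.T@np.array([(uv[0]-cx)/f,-(uv[1]-cy)/f,-1]); return o,d/np.linalg.norm(d)
def onplane(C,uv,z):
    o,d=ray(C,uv); return o+d*(z-o[2])/d[2]
def tri(rays):
    A=0;b=0
    for o,d in rays:
        M=np.eye(3)-np.outer(d,d); A=A+M; b=b+M@o
    return np.linalg.solve(A,b)
E
python3 - <<'E'
import cv2,numpy as np
t=cv2.imread("pics/top0.png"); s=cv2.imread("pics/scene0.png")
a=cv2.resize(t[120:270,195:405],None,fx=3.8,fy=3.8,interpolation=cv2.INTER_CUBIC)[:300*2]
a=cv2.resize(t[125:255,200:400],(800,520//1),interpolation=cv2.INTER_CUBIC)
cv2.imwrite("pics/c1.png",a)
b=cv2.resize(s[165:285,210:370],(800,600),interpolation=cv2.INTER_CUBIC)
cv2.imwrite("pics/c2.png",b)
E
```

```text
(no output)
```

View pics/c1.png

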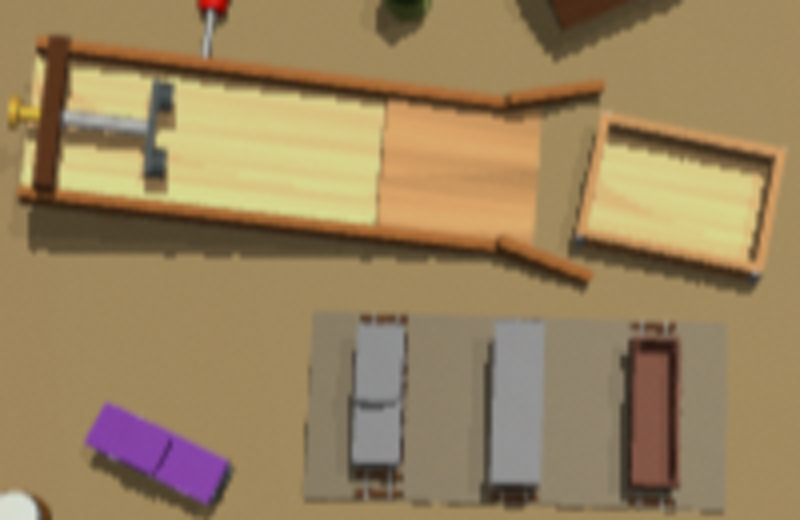

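View pics/c2.png

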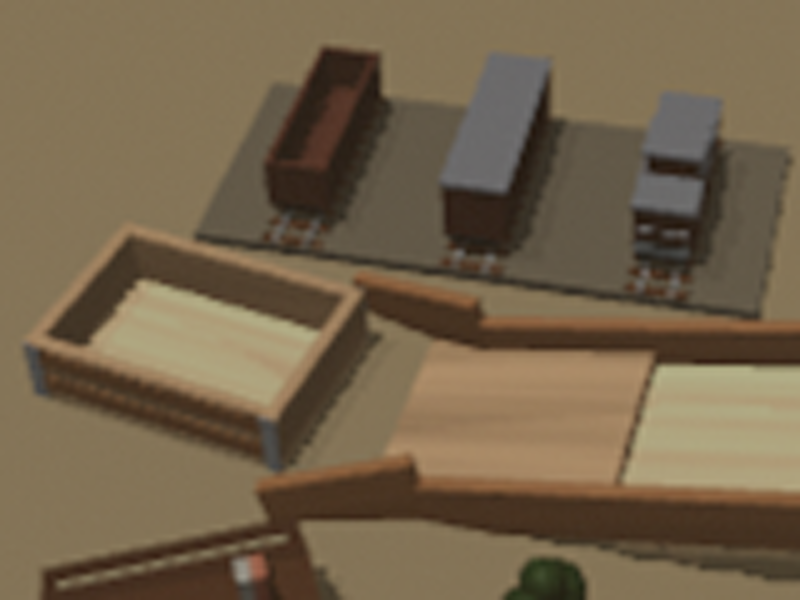

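The crops confirm it. The caboose is the top-view left wagon at c1 (378,395), with a raised box at its robot-side end. The boxcar at (515,400) has a flat roof and the gondola at (653,415) is open. Next I'll compute positions from these corners.

Run:
```python
from h import *
np.set_printoptions(precision=1,suppress=True)
T=cam("top");S=cam("scene")
t=lambda u,v:(200+(u+.5)/4-.5,125+(v+.5)/4-.5)
s=lambda u,v:(210+(u+.5)/5-.5,165+(v+.5)/5-.5)
print("cams",ray(T,(320,200))[0],ray(S,(320,200))[0])
def rep(n,tp,sp,z):
    for a,b in zip(tp,sp):
        p=onplane(T,t(*a),z);q=onplane(S,s(*b),z) if b else None
        print(n,p,q,tri([ray(T,t(*a)),ray(S,s(*b))]) if b else "")
# crate rim corners: far-left(+x,+y), far-right, near-right, near-left
rep("crate",[(607,114),(786,150),(757,272),(578,240)],[(275,418),(28,345),(130,228),(363,292)],38)
rep("lip",[(386,98),(378,224)],[(622,486),(655,352)],25)
rep("foot",[(541,110),(535,243)],[(388,455),(432,343)],0)
rep("cab",[(360,322),(405,322),(400,465),(350,465)],[(702,213),(634,207),None,None],53)
rep("siding",[(313,313),(727,325),(725,510),(304,498)],[(758,316),(195,237),(277,84),(790,150)],6)
# rail top inner edges
for zz,u in((22,(505,105)),(22,(500,238)),(90,(70,50)),(90,(55,190)),(25+15.6,(386,93)),(40.6,(378,232))): print("rail",zz,onplane(T,t(*u),zz))
rep("stop/buf",[(165,97),(155,163)],[None,None],75)
```

```text
cams [ 259.1   16.2 1415.9] [1292.1  166.4  730.1]
crate [667.3 -72.7  38. ] [669.1 -67.8  38. ] [667.4 -70.7  35.8]
crate [ 637.4 -204.9   38. ] [ 641.  -200.6   38. ] [ 637.9 -204.    34.5]
crate [ 545.2 -179.5   38. ] [ 549.3 -178.8   38. ] [ 545.9 -180.1   34.8]
crate [571.2 -48.8  38. ] [577.7 -46.8  38. ] [572.3 -48.7  32.8]
lip [686.3  93.   25. ] [673.4  98.1  25. ] [682.8  95.8  35.2]
lip [588.7  99.3  25. ] [583.6 102.6  25. ] [587.6 101.   28.7]
foot [682.5 -24.6   0. ] [650.  -19.7   0. ] [673.6 -18.5  26.1]
foot [578. -18.   0.] [570.4 -14.4   0. ] [576.3 -15.4   5.7]
cab [509.5 110.9  53. ] [507.2 116.7  53. ] [509.  113.8  54.1]
cab [509.   78.3  53. ] [508.1  81.5  53. ] [508.7  79.9  53.4]
cab [405.6  82.5  53. ] None 
cab [406.1 118.1  53. ] None 
siding [525.5 149.3   6. ] [529.7 150.4   6. ] [526.1 150.    2.6]
siding [ 511.7 -160.     6. ] [ 516.5 -157.3    6. ] [ 512.3 -159.8    2. ]
siding [ 374.1 -153.2    6. ] [ 375.7 -149.3    6. ] [ 373.9 -151.7    4.5]
siding [387.3 155.4   6. ] [389.9 157.1   6. ] [387.5 156.4   3.9]
rail 22 [680.3   3.2  22. ]
rail 22 [577.3   8.5  22. ]
rail 90 [706.2 318.2  90. ]
rail 90 [601.7 326.   90. ]
rail 40.6 [685.4  92.1  40.6]
rail 40.6 [578.9  98.4  40.6]
stop/buf [674.3 251.3  75. ] None 
stop/buf [624.6 257.6  75. ] None
```

```bash
cat >> h.py <<'E'
from scipy.spatial.transform import Rotation as Ro
def Rt(phi,tilt=0.,axisphi=None):
    """tool down, tool x at heading phi; tilt: tips lead uphill, i.e. tool z leans towards +tool x"""
    R=Ro.from_euler("z",phi)*Ro.from_euler("x",np.pi)
    return R*Ro.from_euler("y",tilt)
def plan(p,R,n,p0=None,R0=None):
    s=r.state(); p0=np.array(s["position"]) if p0 is None else np.array(p0,float)
    R0=Ro.from_quat(s["eef_rot"]) if R0 is None else R0
    w=(R0.inv()*R).as_rotvec(); d=(np.array(p,float)-p0)/n; rows=[]
    for k in range(n):
        Rk=R0*Ro.from_rotvec(w*k/n)
        rows.append([round(float(x),3) for x in np.r_[Rk.inv().apply(d)/50,w/n/(np.pi/4)]])
    print(str([rows]).replace(" ","")); return rows
E
python3 - <<'E'
from h import *
# hover first
P1=[300,-230,230];R1=Rt(0.12)
plan(P1,R1,8); plan([458,99,160],Rt(-.045),9,P1,R1)
E
```

```text
[[[0.559,-0.612,0.002,-0.0,-0.0,0.026],[0.546,-0.623,0.002,-0.0,-0.0,0.026],[0.533,-0.634,0.002,-0.0,-0.0,0.026],[0.52,-0.645,0.001,-0.0,-0.0,0.026],[0.507,-0.656,0.001,-0.0,-0.0,0.026],[0.493,-0.666,0.001,-0.0,-0.0,0.026],[0.48,-0.676,0.001,-0.0,-0.0,0.026],[0.466,-0.685,0.001,-0.0,-0.0,0.026]]]
[[[0.436,-0.684,0.156,-0.0,-0.0,0.023],[0.423,-0.692,0.156,-0.0,-0.0,0.023],[0.411,-0.699,0.156,-0.0,-0.0,0.023],[0.398,-0.707,0.156,-0.0,-0.0,0.023],[0.385,-0.714,0.156,-0.0,-0.0,0.023],[0.372,-0.721,0.156,-0.0,-0.0,0.023],[0.358,-0.728,0.156,-0.0,-0.0,0.023],[0.345,-0.734,0.156,-0.0,-0.0,0.023],[0.331,-0.74,0.156,-0.0,-0.0,0.023]]]
```

Emit:
{"name": "send_rows", "arguments": {
  "increments": [
    [[0.56,-0.61,0,0,0,0.026],[0.55,-0.62,0,0,0,0.026],[0.53,-0.63,0,0,0,0.026],[0.52,-0.65,0,0,0,0.026],[0.51,-0.66,0,0,0,0.026],[0.49,-0.67,0,0,0,0.026],[0.48,-0.68,0,0,0,0.026],[0.47,-0.68,0,0,0,0.026]]
  ],
  "claw": 0.5
}}

```text
t: 0.9
position: [300.4, -228.5, 230.9]
eef_rot: [0.998, 0.059, -0.0, -0.0]
contact_force: [0.8, -0.1, 0.1]
opening: 63.7
gripper_force: 0.0
```

Emit:
{"name": "send_rows", "arguments": {
  "increments": [
    [[0.44,-0.68,0.15,0,0,0.023],[0.42,-0.69,0.15,0,0,0.023],[0.41,-0.7,0.15,0,0,0.023],[0.4,-0.71,0.15,0,0,0.023],[0.38,-0.71,0.15,0,0,0.023],[0.37,-0.72,0.15,0,0,0.023],[0.36,-0.73,0.15,0,0,0.023],[0.35,-0.73,0.15,0,0,0.023],[0.33,-0.74,0.15,0,0,0.023],[0,0,0,0,0,0]]
  ]
}}

```text
t: 1.9
position: [457.7, 102.2, 161.6]
eef_rot: [1.0, -0.018, -0.002, -0.001]
contact_force: [-0.2, -1.6, 0.3]
opening: 63.9
gripper_force: 0.0
```

Run:
```python
from h import *
np.set_printoptions(precision=3,suppress=True)
s=r.state();print(s["t"],s["position"],Ro.from_quat(s["eef_rot"]).as_matrix()[:,0],s["opening"],s["joint_pos"])
im=r.get_image("wrist");C=cam("wrist");cv2.imwrite("pics/w1.png",im)
print(C, ray(C,(320,200)))
print(proj(C,[[458,99,53],[508,97,53],[408,101,53],[458,99,6]]))
```

```text
1.9 [457.729 102.23  161.627] [ 0.999 -0.037 -0.004] 63.94841530338557 [ 0.098 -0.067  1.665  0.002  1.547  1.705]
(np.float64(329.45535691783317), 318.12007391606, 198.01126714487143, array([[  -0.039,   -0.999,    0.   ,  117.205],
       [   0.953,   -0.037,   -0.301, -412.989],
       [   0.301,   -0.011,    0.954, -447.847],
       [   0.   ,    0.   ,    0.   ,    1.   ]])) (array([532.726,  96.884, 302.788]), array([-0.307,  0.006, -0.952]))
[[318.951 193.126]
 [319.099 128.824]
 [318.819 250.406]
 [318.807 178.594]]
```

View pics/w1.png

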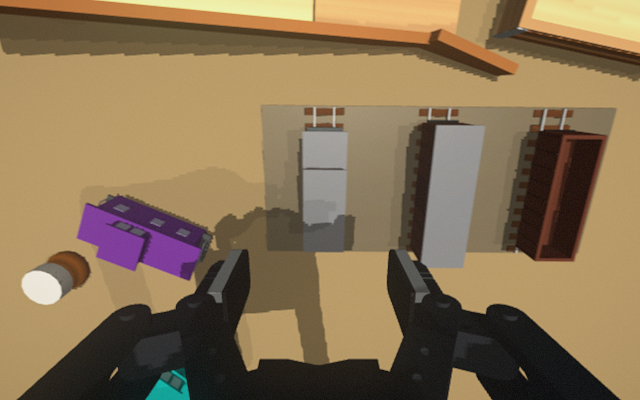

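The wrist view confirms the caboose roof at columns 302–347 and rows 130–252, centred between the fingers to within a few mm and with its y at about 96. I'll descend now.

Run:
```python
from h import *
plan([457,96,20],Rt(-.043),6)
```

```text
[[[0.001,0.014,0.474,0.0,0.001,0.001],[0.001,0.014,0.474,0.0,0.001,0.001],[0.001,0.014,0.474,0.0,0.001,0.001],[0.0,0.014,0.474,0.0,0.001,0.001],[0.0,0.014,0.474,0.0,0.001,0.001],[-0.0,0.014,0.474,0.0,0.001,0.001]]]
```

Emit:
{"name": "send_rows", "arguments": {
  "increments": [
    [[0,0.05,0.5,0,0.001,0.001],[0,0.03,0.7,0,0.001,0.001],[0,0,0.7,0,0.001,0.001],[0,0,0.5,0,0.001,0.001],[0,0,0.3,0,0.001,0.001],[0,0,0.1,0,0.001,0.001],[0,0,0,0,0,0]]
  ]
}}

```text
t: 2.65
position: [457.2, 93.7, 23.4]
eef_rot: [1.0, -0.024, 0.002, 0.0]
contact_force: [-0.3, -0.2, 0.1]
opening: 64.3
gripper_force: 0.0
```

Good: y is 93.7, with the fingers straddling the wagon. I'll go 2 mm lower and close gently.

Emit:
{"name": "send_rows", "arguments": {
  "increments": [
    [[0,-0.03,0.05,0,0,0],[0,0,0,0,0,0],[0,0,0,0,0,0],[0,0,0,0,0,0],[0,0,0,0,0,0],[0,0,0,0,0,0]]
  ],
  "claw": -0.4,
  "newtons": 30
}}

```text
t: 3.25
position: [458.9, 96.2, 22.5]
eef_rot: [1.0, -0.023, 0.004, -0.0]
contact_force: [0.1, 0.4, 5.6]
opening: 33.4
gripper_force: 31.5
```

Run:
```python
from h import *
A=[459,96,140]
plan([606,-125,140],Rt(1.35),11,A,Rt(-.046))
```

```text
[[[0.285,0.389,0.0,0.0,0.0,-0.162],[0.234,0.422,0.0,0.0,0.0,-0.162],[0.179,0.448,0.0,0.0,0.0,-0.162],[0.12,0.467,0.0,0.0,0.0,-0.162],[0.06,0.479,0.0,0.0,0.0,-0.162],[-0.001,0.483,0.0,0.0,0.0,-0.162],[-0.062,0.479,0.0,0.0,0.0,-0.162],[-0.122,0.467,0.0,0.0,0.0,-0.162],[-0.18,0.448,0.0,0.0,0.0,-0.162],[-0.235,0.421,0.0,0.0,0.0,-0.162],[-0.287,0.388,0.0,0.0,0.0,-0.162]]]
```

Emit:
{"name": "send_rows", "arguments": {
  "increments": [
    [[0,0,-0.1,0,0,0],[0,0,-0.3,0,0,0],[0,0,-0.5,0,0,0],[0,0,-0.5,0,0,0],[0,0,-0.5,0,0,0],[0,0,-0.35,0,0,0],[0,0,-0.1,0,0,0]]
  ]
}}

```text
t: 3.95
position: [458.2, 96.2, 140.6]
eef_rot: [1.0, -0.023, 0.004, -0.0]
contact_force: [-0.3, -0.4, -1.8]
opening: 33.8
gripper_force: 30.7
```

Emit:
{"name": "send_rows", "arguments": {
  "increments": [
    [[0.28,0.39,0,0,0,-0.162],[0.23,0.42,0,0,0,-0.162],[0.18,0.45,0,0,0,-0.162],[0.12,0.47,0,0,0,-0.162],[0.06,0.48,0,0,0,-0.162],[0,0.48,0,0,0,-0.162],[-0.06,0.48,0,0,0,-0.162],[-0.12,0.47,0,0,0,-0.162],[-0.18,0.45,0,0,0,-0.162],[-0.23,0.42,0,0,0,-0.162]]
  ]
}}

```text
t: 4.95
position: [590.6, -105.3, 137.3]
eef_rot: [0.817, 0.577, 0.001, 0.0]
contact_force: [-0.3, -0.2, -1.3]
opening: 33.3
gripper_force: 30.7
```

Emit:
{"name": "send_rows", "arguments": {
  "increments": [
    [[-0.28,0.39,0,0,0,-0.162],[0,0,0,0,0,0],[0,0,0,0,0,0]]
  ]
}}

```text
t: 5.25
position: [603.9, -124.3, 137.5]
eef_rot: [0.78, 0.625, 0.001, -0.0]
contact_force: [-0.7, 0.3, -0.9]
opening: 33.3
gripper_force: 30.7
```

Run:
```python
from h import *
np.set_printoptions(precision=3,suppress=True)
s=r.state();print(s["t"],s["position"],Ro.from_quat(s["eef_rot"]).as_matrix()[:,0],s["opening"],s["joint_pos"])
im=r.get_image("wrist");C=cam("wrist");cv2.imwrite("pics/w2.png",im)
u=np.array([np.cos(1.35),np.sin(1.35)]);v=np.array([-u[1],u[0]])
for a,b in((70,48),(70,-48),(-70,-48),(-70,48)): print(proj(C,np.r_[np.array([607,-125])+a*u+b*v,38]))
```

```text
5.25 [ 603.879 -124.335  137.459] [0.218 0.976 0.001] 33.283135921562014 [-0.296  0.268  1.348  0.001  1.525 -0.076]
[[255.861 104.029]]
[[392.388 104.181]]
[[380.947 279.741]]
[[265.118 279.675]]
```

View pics/w2.png

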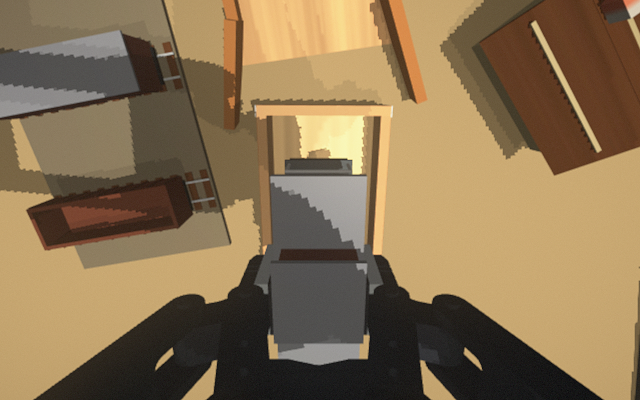

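The wrist view puts the crate's front rim corners at (254,104) and (392,106), against predictions of (256,104) and (392,104). So the crate is at (607,-125) with yaw 1.35. I'll lower the wagon in.

Emit:
{"name": "send_rows", "arguments": {
  "increments": [
    [[0,0.03,0.4,0,0,0],[0,0.03,0.5,0,0,0],[0,0,0.5,0,0,0],[0,0,0.4,0,0,0],[0,0,0.22,0,0,0],[0,0,0.1,0,0,0],[0,0,0.05,0,0,0],[0,0,0,0,0,0]]
  ]
}}

```text
t: 6.1
position: [608.7, -125.0, 31.9]
eef_rot: [0.78, 0.626, 0.002, 0.002]
contact_force: [-0.1, -0.4, -2.1]
opening: 33.9
gripper_force: 30.8
```

Emit:
{"name": "send_rows", "arguments": {
  "increments": [
    [[0,-0.02,0.06,0,0,0],[0,0,0.05,0,0,0],[0,0,0.03,0,0,0],[0,0,0,0,0,0]]
  ]
}}

```text
t: 6.5
position: [607.1, -124.9, 23.9]
eef_rot: [0.78, 0.626, 0.002, 0.001]
contact_force: [-0.4, -0.2, -1.2]
opening: 33.7
gripper_force: 30.8
```

Emit:
{"name": "send_rows", "arguments": {
  "increments": [
    [[0,0,0.02,0,0,0],[0,0,0.01,0,0,0],[0,0,0,0,0,0]]
  ]
}}

```text
t: 6.8
position: [607.4, -124.9, 22.9]
eef_rot: [0.78, 0.626, 0.002, 0.002]
contact_force: [-0.3, 1.0, 0.0]
opening: 33.4
gripper_force: 30.9
```

Emit:
{"name": "send_rows", "arguments": {
  "increments": [
    [[0,0,0.01,0,0,0],[0,0,0,0,0,0],[0,0,0,0,0,0],[0,0,0,0,0,0]]
  ],
  "claw": 0.0
}}

```text
t: 7.2
position: [607.4, -124.9, 22.2]
eef_rot: [0.78, 0.626, 0.002, 0.002]
contact_force: [0.3, -0.4, -0.2]
opening: 42.8
gripper_force: 0.0
```

Run:
```python
from h import *
plan([586,-219,95],Rt(1.35,.25),5,[607,-125,95],Rt(1.35))
plan([586,-219,11],Rt(1.35,.25),3,[586,-219,95],Rt(1.35,.25))
```

```text
[[[-0.385,0.0,0.0,-0.0,0.064,0.0],[-0.385,0.0,-0.019,-0.0,0.064,0.0],[-0.383,0.0,-0.038,-0.0,0.064,0.0],[-0.381,0.0,-0.058,-0.0,0.064,0.0],[-0.378,0.0,-0.077,-0.0,0.064,0.0]]]
[[[-0.139,-0.0,0.543,0.0,0.0,0.0],[-0.139,-0.0,0.543,0.0,0.0,0.0],[-0.139,-0.0,0.543,0.0,0.0,0.0]]]
```

Emit:
{"name": "send_rows", "arguments": {
  "increments": [
    [[0,0,-0.05,0,0,0],[0,0,-0.1,0,0,0],[0,0,-0.2,0,0,0],[0,0,-0.3,0,0,0],[0,0,-0.4,0,0,0],[0,0,-0.3,0,0,0],[0,0,-0.15,0,0,0],[0,0,0,0,0,0]]
  ]
}}

```text
t: 8.0
position: [608.1, -125.2, 99.5]
eef_rot: [0.78, 0.626, 0.003, 0.003]
contact_force: [-0.3, 0.3, 0.5]
opening: 42.4
gripper_force: 0.0
```

Emit:
{"name": "send_rows", "arguments": {
  "increments": [
    [[-0.385,0,0,0,0.064,0],[-0.385,0,-0.02,0,0.064,0],[-0.385,0,-0.04,0,0.064,0],[-0.38,0,-0.06,0,0.064,0],[-0.38,0,-0.08,0,0.064,0],[0,0,0,0,0,0]]
  ],
  "claw": 0.18
}}

```text
t: 8.6
position: [584.4, -222.6, 95.2]
eef_rot: [0.775, 0.619, 0.099, -0.078]
contact_force: [-0.3, -0.3, 0.4]
opening: 50.5
gripper_force: 0.0
```

Run:
```python
from h import *
np.set_printoptions(precision=3,suppress=True)
s=r.state();print(s["t"],s["position"],Ro.from_quat(s["eef_rot"]).as_matrix(),s["opening"],s["joint_pos"])
im=r.get_image("scene");t=r.get_image("top")
cv2.imwrite("pics/t2.png",t);cv2.imwrite("pics/s2.png",im)
a=cv2.resize(im[165:285,210:370],(640,480),interpolation=cv2.INTER_CUBIC)
cv2.imwrite("pics/c3.png",a)
```

```text
8.6 [ 584.367 -222.595   95.238] [[ 0.214  0.975  0.057]
 [ 0.944 -0.221  0.243]
 [ 0.249  0.002 -0.968]] 50.49028464217243 [-0.578  0.355  1.344  0.237  1.531 -0.375]
```

View pics/c3.png

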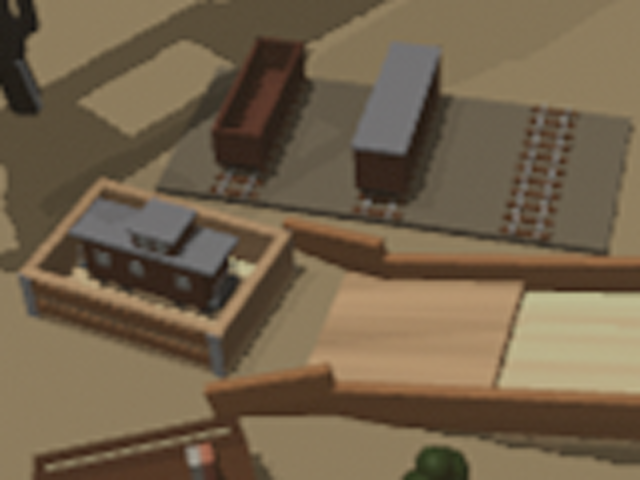

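The caboose stands upright in the crate at crop (155,245), and its track is empty. I'll descend behind the rear wall.

Emit:
{"name": "send_rows", "arguments": {
  "increments": [
    [[-0.13,0.02,0.5,0,0,0],[-0.13,0,0.55,0,0,0],[-0.1,0,0.4,0,0,0],[-0.02,0,0.1,0,0,0],[0,0,0,0,0,0]]
  ]
}}

```text
t: 9.2
position: [587.2, -216.8, 16.5]
eef_rot: [0.773, 0.622, 0.099, -0.078]
contact_force: [-0.9, -0.8, 0.5]
opening: 50.1
gripper_force: 0.0
```

```bash
cat >> h.py <<'E'
PHI=1.49; LIP=np.array([636,98,25.])
DR=Ro.from_euler("z",PHI)*Ro.from_euler("y",-.21)
def dk(x,y=0,z=0): return LIP+DR.apply([x,y,z])
def todk(p): return DR.inv().apply(np.array(p)-LIP)
E
python3 - <<'E'
from h import *
np.set_printoptions(precision=3,suppress=True)
s=r.state();print(s["t"],s["position"],s["contact_force"],todk(s["position"]))
u=np.array([np.cos(1.35),np.sin(1.35),0])
P1=np.r_[607,-125,11]-82*u; P1[2]=11
plan(P1,Rt(1.35,.25),4)
# end of alignment: crate centre y=-60 on the axis, heading 1.49
v=np.array([np.cos(1.49),np.sin(1.49),0]); c=np.array([636-158*.0808,-60,0])
P2=c-82*v; P2[2]=11
print(P1,P2); plan(P2,Rt(1.49,.25),16,P1,Rt(1.35,.25))
E
```

```text
9.2 [ 587.174 -216.768   16.463] [-0.862 -0.842  0.504] [-312.482   23.262   57.875]
[[[0.051,-0.004,0.041,0.0,-0.001,0.002],[0.051,-0.004,0.041,0.0,-0.001,0.002],[0.051,-0.004,0.041,0.0,-0.001,0.002],[0.051,-0.004,0.041,0.0,-0.001,0.002]]]
[ 589.041 -205.009   11.   ] [ 616.616 -141.732   11.   ]
[[[0.082,0.016,0.021,0.003,0.0,-0.011],[0.082,0.017,0.021,0.003,0.0,-0.011],[0.082,0.018,0.021,0.003,0.0,-0.011],[0.082,0.019,0.021,0.003,0.0,-0.011],[0.081,0.019,0.021,0.003,0.0,-0.011],[0.081,0.02,0.021,0.003,0.0,-0.011],[0.081,0.021,0.021,0.003,0.0,-0.011],[0.081,0.021,0.021,0.003,0.0,-0.011],[0.081,0.022,0.021,0.003,0.0,-0.011],[0.081,0.023,0.021,0.003,0.0,-0.011],[0.08,0.024,0.021,0.003,0.0,-0.011],[0.08,0.024,0.02,0.003,0.0,-0.011],[0.08,0.025,0.02,0.003,0.0,-0.011],[0.08,0.026,0.02,0.003,0.0,-0.011],[0.08,0.027,0.02,0.003,0.0,-0.011],[0.079,0.027,0.02,0.003,0.0,-0.011]]]
```

Emit:
{"name": "send_rows", "arguments": {
  "increments": [
    [[0.05,0,0.05,0,0,0],[0.05,0,0.05,0,0,0],[0.05,0,0.04,0,0,0],[0.05,0,0.03,0,0,0],[0,0,0,0,0,0]]
  ]
}}

```text
t: 9.7
position: [590.3, -206.5, 12.0]
eef_rot: [0.773, 0.621, 0.1, -0.077]
contact_force: [0.4, -0.0, -0.2]
opening: 50.0
gripper_force: 0.0
```

Emit:
{"name": "send_rows", "arguments": {
  "increments": [
    [[0.08,0.01,0.02,0.003,0,-0.011],[0.08,0.015,0.02,0.003,0,-0.011],[0.08,0.015,0.02,0.003,0,-0.011],[0.08,0.02,0.02,0.003,0,-0.011],[0.08,0.02,0.02,0.003,0,-0.011],[0.08,0.02,0.02,0.003,0,-0.011],[0.08,0.02,0.02,0.003,0,-0.011],[0.08,0.02,0.02,0.003,0,-0.011]]
  ]
}}

```text
t: 10.5
position: [603.3, -175.5, 12.0]
eef_rot: [0.751, 0.649, 0.096, -0.081]
contact_force: [-1.6, -3.7, -0.5]
opening: 50.3
gripper_force: 1.9
```

Emit:
{"name": "send_rows", "arguments": {
  "increments": [
    [[0.08,0.02,0.02,0.003,0,-0.011],[0.08,0.02,0.02,0.003,0,-0.011],[0.08,0.02,0.02,0.003,0,-0.011],[0.08,0.025,0.02,0.003,0,-0.011],[0.08,0.025,0.02,0.003,0,-0.011],[0.08,0.025,0.02,0.003,0,-0.011],[0.08,0.025,0.02,0.003,0,-0.011],[0.08,0.025,0.02,0.003,0,-0.011],[0,0,0,0,0,0]]
  ]
}}

```text
t: 11.4
position: [616.4, -142.9, 12.2]
eef_rot: [0.727, 0.675, 0.093, -0.085]
contact_force: [1.2, -1.9, -0.8]
opening: 50.3
gripper_force: 0.9
```

Run:
```python
from h import *
np.set_printoptions(precision=3,suppress=True)
s=r.state();R=Ro.from_quat(s["eef_rot"]);print(s["t"],s["position"],R.as_matrix(),s["contact_force"],todk(s["position"]))
t=r.get_image("top");cv2.imwrite("pics/c4.png",cv2.resize(t[125:255,200:400],(800,520),interpolation=cv2.INTER_CUBIC))
C=cam("top");print([(proj(C,dk(x,y,16))[0]-[200,125])*4 for x,y in((-90,51.5),(-90,-51.5),(200,51.5),(200,-51.5))])
```

```text
11.4 [ 616.417 -142.875   12.18 ] [[ 0.071  0.997  0.021]
 [ 0.966 -0.074  0.249]
 [ 0.25   0.003 -0.968]] [ 1.218 -1.859 -0.841] [-239.033    0.079   37.841]
[array([495.059, 236.568]), array([503.994, 103.983]), array([100.612, 192.577]), array([115.576,  55.517])]
```

View pics/c4.png

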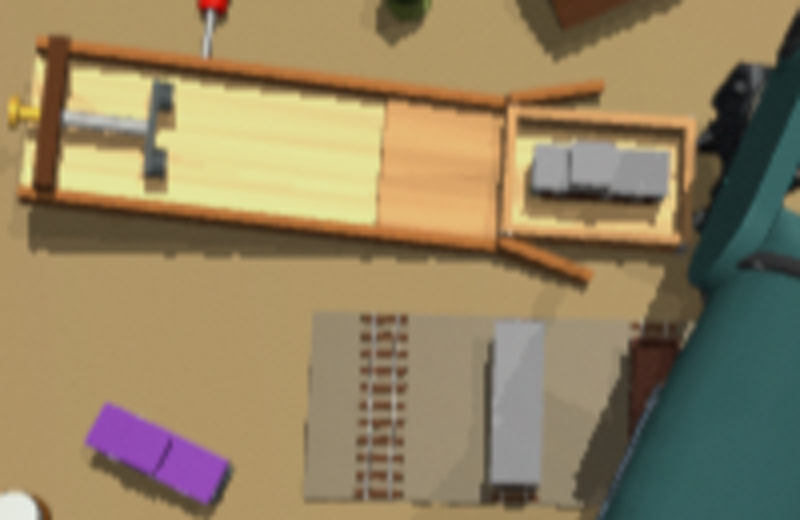

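The crate is now in line with the ramp. Its front edge is at c4 u≈507, right at the rails' start, and the caboose is upright. I'll push it up, with the tool horizontal until the rear edge reaches the foot.

Emit:
{"name": "send_rows", "arguments": {
  "increments": [
    [[0.1,0,0.025,0,0.006,0],[0.1,0,0.025,0,0.006,0],[0.1,0,0.025,0,0.006,0],[0.1,0,0.026,0,0.006,0],[0.1,0,0.026,0,0.006,0],[0.1,0,0.027,0,0.006,0],[0.1,0,0.027,0,0.006,0],[0.1,0,0.028,0,0.006,0],[0.1,0,0.028,0,0.006,0],[0.1,0,0.029,0,0.006,0]]
  ]
}}

```text
t: 12.45
position: [620.0, -92.0, 12.9]
eef_rot: [0.725, 0.673, 0.11, -0.1]
contact_force: [-0.1, -4.0, -3.2]
opening: 50.4
gripper_force: 1.8
```

Emit:
{"name": "send_rows", "arguments": {
  "increments": [
    [[0.1,0,0.031,0,0,0],[0.1,0,0.031,0,0,0],[0.1,0,0.031,0,0,0],[0.1,0,0.031,0,0,0],[0.1,0,0.031,0,0,0],[0.1,0,0.031,0,0,0],[0.1,0,0.031,0,0,0],[0.1,0,0.031,0,0,0],[0.1,0,0.031,0,0,0],[0.1,0,0.031,0,0,0]]
  ]
}}

```text
t: 13.45
position: [623.9, -39.9, 12.9]
eef_rot: [0.725, 0.673, 0.11, -0.1]
contact_force: [0.1, -3.3, -3.1]
opening: 50.2
gripper_force: 1.9
```

Run:
```python
from h import *
np.set_printoptions(precision=3,suppress=True)
s=r.state();R=Ro.from_quat(s["eef_rot"]);print(s["t"],s["position"],R.as_matrix()[:,0],s["contact_force"],todk(s["position"]),todk([0,0,0]-np.array([0,0,0])))
print("slope unit in tool axes",R.inv().apply(DR.apply([1,0,0])),"normal",R.inv().apply(DR.apply([0,0,1])))
```

```text
13.45 [623.949 -39.902  12.866] [0.071 0.953 0.294] [ 0.075 -3.32  -3.08 ] [-137.913    0.882   16.989] [-150.949  626.016    6.612]
slope unit in tool axes [0.996 0.006 0.089] normal [ 0.089  0.001 -0.996]
```

Emit:
{"name": "send_rows", "arguments": {
  "increments": [
    [[0.1,0,0.031,0,0,0],[0.1,0,0.031,0,0,0],[0.1,0,0.03,0,0,0],[0.1,0,0.025,0,0,0],[0.1,0,0.015,0,0,0],[0.1,0,0.009,0,0,0],[0.1,0,0.009,0,0,0],[0.1,0,0.009,0,0,0],[0.1,0,0.009,0,0,0],[0.1,0,0.009,0,0,0]]
  ]
}}

```text
t: 14.45
position: [628.5, 9.0, 20.3]
eef_rot: [0.725, 0.673, 0.11, -0.099]
contact_force: [-0.8, -7.0, 0.5]
opening: 50.1
gripper_force: 3.2
```

```bash
cat > st.py <<'E'
from h import *
np.set_printoptions(precision=2,suppress=True)
s=r.state();R=Ro.from_quat(s["eef_rot"]);print(s["t"],s["position"],"F deck",DR.inv().apply(s["contact_force"]),"deck",todk(s["position"]))
E
python3 st.py
```

```text
14.45 [628.53   9.    20.33] F deck [-6.75  0.24  1.96] deck [-88.33   0.27  14.05]
```

Emit:
{"name": "send_rows", "arguments": {
  "increments": [
    [[0.1,0,0.015,0,0,0],[0.1,0,0.015,0,0,0],[0.1,0,0.015,0,0,0],[0.1,0,0.015,0,0,0],[0.1,0,0.015,0,0,0],[0.1,0,0.015,0,0,0],[0.1,0,0.015,0,0,0],[0.1,0,0.012,0,0,0],[0.1,0,0.009,0,0,0],[0.1,0,0.009,0,0,0]]
  ]
}}

```text
t: 15.45
position: [632.9, 58.3, 29.5]
eef_rot: [0.725, 0.673, 0.111, -0.098]
contact_force: [-0.9, -6.7, 1.9]
opening: 50.4
gripper_force: 3.3
```

```bash
python3 st.py
```

```text
15.45 [632.94  58.3   29.48] F deck [-6.16  0.31  3.29] deck [-38.01  -0.16  12.68]
```

Emit:
{"name": "send_rows", "arguments": {
  "increments": [
    [[0.1,0,0.012,0,0,0],[0.1,0,0.012,0,0,0],[0.1,0,0.012,0,0,0],[0.1,0,0.009,0,0,0],[0.1,0,0.009,0,0,0],[0.08,0,0.007,0,0,0],[0.06,0,0.005,0,0,0],[0.04,0,0.004,0,0,0]]
  ]
}}

```text
t: 16.25
position: [633.7, 93.3, 33.8]
eef_rot: [0.725, 0.673, 0.11, -0.1]
contact_force: [1.3, -3.3, -3.0]
opening: 50.1
gripper_force: 2.1
```

```bash
python3 st.py
```

```text
16.25 [633.68  93.33  33.78] F deck [-3.77 -1.6  -2.26] deck [-2.9   1.93  9.6 ]
```

Emit:
{"name": "send_rows", "arguments": {
  "increments": [
    [[-0.03,0,0,0,0,0],[-0.05,0,0,0,0,0],[-0.08,0,-0.01,0,0,0],[-0.08,0,-0.01,0,0,0],[0,0,0,0,0,0],[0,0,0,0,0,0]]
  ]
}}

```text
t: 16.85
position: [633.1, 81.2, 31.6]
eef_rot: [0.725, 0.673, 0.11, -0.1]
contact_force: [-0.3, 0.3, -0.1]
opening: 50.5
gripper_force: 0.0
```

```bash
python3 st.py
python3 - <<'E'
from h import *
t=r.get_image("top");s=r.get_image("scene")
a=cv2.resize(t[125:190,200:320],(780,423),interpolation=cv2.INTER_CUBIC)[:300]
b=cv2.resize(s[210:280,280:470],(780,287),interpolation=cv2.INTER_CUBIC)
cv2.imwrite("pics/c5.png",np.vstack([a,b]))
C=cam("top")
print([(proj(C,dk(x,0,z))[0]-[200,125])*6.5 for x,z in((4,30),(7,30),(144,30),(147,30),(156,18))])
E
```

```text
16.85 [633.06  81.18  31.57] F deck [ 0.25  0.32 -0.18] deck [-15.26   1.57   9.97]
[array([615.48090691, 244.60333063]), array([608.92786312, 243.82557296]), array([304.05280381, 207.64102652]), array([297.2512941, 206.8337793]), array([275.60185187, 211.39421053])]
```

View pics/c5.png

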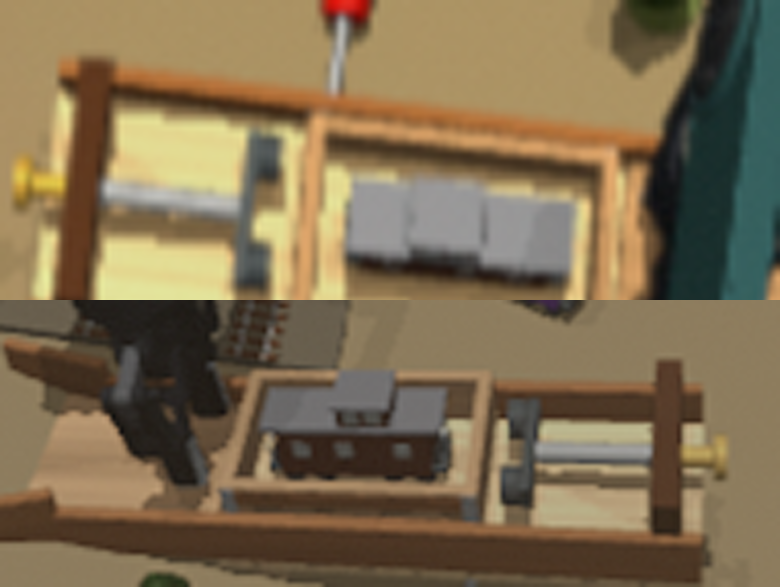

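The crate sits with its front top edge at c5 u≈300 (deck x≈146) and its rear just past the lip. The buffer faces are at u≈275 (deck x≈156). I'll check numerically that the rear has dropped.

Run:
```python
from h import *
np.set_printoptions(precision=1,suppress=True)
S=cam("scene");k=780/190
f=lambda P:(proj(S,P)-[280,210])*k+[0,300]
x0=5
for n,zr in(("flat",-8),("rear up",0)):
    pit=np.arctan2(-8-zr,140)
    Q=Ro.from_euler("y",-pit)
    print(n,*[f(dk(*(np.array([x0,0,zr])+Q.apply([a,b,38]))))[0] for a in(0,140) for b in(-48,48)])
print("rail top -y inner/outer at x=5,145:",*[f(dk(x,-51.5,16))[0] for x in(5,145)], "+y",*[f(dk(x,51.5,16))[0] for x in(5,145)])
```

```text
flat [210.6 488.6] [246.1 370.9] [468.3 497.7] [485.9 373.6]
rear up [211.7 478.5] [247.3 360.9] [472.  497.9] [489.4 373.7]
rail top -y inner/outer at x=5,145: [214. 511.] [470.1 521.1] +y [251.4 384.4] [488.6 387.6]
```

The far rim is at rows 372 and 374, which matches "flat" (371/374), so the rear has dropped. I'll push on gently towards the buffers.

Emit:
{"name": "send_rows", "arguments": {
  "increments": [
    [[0.06,0,0.005,0,0,0],[0.06,0,0.005,0,0,0],[0.06,0,0.005,0,0,0],[0.04,0,0.004,0,0,0],[0.03,0,0.003,0,0,0],[0.02,0,0.002,0,0,0],[0.02,0,0.002,0,0,0],[0.02,0,0.002,0,0,0]]
  ]
}}

```text
t: 17.75
position: [634.1, 94.3, 34.3]
eef_rot: [0.725, 0.673, 0.109, -0.099]
contact_force: [-1.2, -6.7, 0.1]
opening: 50.7
gripper_force: 3.2
```

```bash
python3 st.py
```

```text
17.75 [634.05  94.26  34.3 ] F deck [-6.63  0.61  1.53] deck [-1.86  1.64  9.9 ]
```

Emit:
{"name": "send_rows", "arguments": {
  "increments": [
    [[0.02,0,0.002,0,0,0],[0.02,0,0.002,0,0,0],[0.02,0,0.002,0,0,0]]
  ]
}}

```text
t: 18.05
position: [634.4, 97.1, 34.9]
eef_rot: [0.725, 0.673, 0.109, -0.099]
contact_force: [-1.3, -6.9, -0.5]
opening: 50.5
gripper_force: 3.2
```

```bash
python3 st.py
```

```text
18.05 [634.4   97.13  34.91] F deck [-6.97  0.77  1.  ] deck [1.09 1.53 9.9 ]
```

Emit:
{"name": "send_rows", "arguments": {
  "increments": [
    [[0.02,0,0.002,0,0,0],[0.02,0,0.002,0,0,0],[0.02,0,0.002,0,0,0]]
  ]
}}

```text
t: 18.35
position: [634.7, 100.0, 35.5]
eef_rot: [0.725, 0.673, 0.109, -0.099]
contact_force: [-0.4, -6.4, 0.6]
opening: 50.4
gripper_force: 3.2
```

```bash
python3 st.py
```

```text
18.35 [634.68 100.05  35.53] F deck [-6.17 -0.15  1.89] deck [4.09 1.48 9.9 ]
```

Emit:
{"name": "send_rows", "arguments": {
  "increments": [
    [[0.02,0,0.002,0,0,0],[0.02,0,0.002,0,0,0]]
  ]
}}

```text
t: 18.55
position: [634.8, 102.0, 35.9]
eef_rot: [0.725, 0.673, 0.109, -0.099]
contact_force: [-0.8, -6.8, 0.5]
opening: 50.4
gripper_force: 3.2
```

Emit:
{"name": "send_rows", "arguments": {
  "increments": [
    [[0.02,0,0.002,0,0,0]]
  ]
}}

```text
t: 18.65
position: [634.9, 103.0, 36.1]
eef_rot: [0.725, 0.673, 0.109, -0.099]
contact_force: [-0.5, -6.5, 1.2]
opening: 50.3
gripper_force: 3.2
```

Emit:
{"name": "send_rows", "arguments": {
  "increments": [
    [[0.02,0,0.002,0,0,0]]
  ]
}}

```text
t: 18.75
position: [635.0, 103.7, 36.4]
eef_rot: [0.725, 0.673, 0.109, -0.099]
contact_force: [-1.2, -8.0, 1.0]
opening: 50.7
gripper_force: 4.0
```

Emit:
{"name": "send_rows", "arguments": {
  "increments": [
    [[0.02,0,0.002,0,0,0]]
  ]
}}

```text
t: 18.85
position: [635.0, 104.1, 36.4]
eef_rot: [0.725, 0.673, 0.108, -0.098]
contact_force: [-1.5, -9.9, -0.1]
opening: 50.4
gripper_force: 4.7
```

Emit:
{"name": "send_rows", "arguments": {
  "increments": [
    [[0,0,0,0,0,0]]
  ]
}}

```text
t: 18.95
position: [635.0, 104.1, 36.4]
eef_rot: [0.725, 0.673, 0.108, -0.098]
contact_force: [-0.2, -8.4, 0.5]
opening: 50.3
gripper_force: 4.1
```

Emit:
{"name": "send_rows", "arguments": {
  "increments": [
    [[0.02,0,0.002,0,0,0],[0.02,0,0.002,0,0,0]]
  ]
}}

```text
t: 19.15
position: [635.0, 104.8, 36.5]
eef_rot: [0.726, 0.673, 0.107, -0.098]
contact_force: [-2.4, -11.8, 0.2]
opening: 50.5
gripper_force: 6.2
```

```bash
python3 st.py
```

```text
19.15 [635.01 104.79  36.53] F deck [-11.67   1.48   2.74] deck [8.94 1.53 9.88]
```

Emit:
{"name": "send_rows", "arguments": {
  "increments": [
    [[0.02,0,0.002,0,0,0],[0.02,0,0.002,0,0,0]]
  ]
}}

```text
t: 19.35
position: [635.1, 105.5, 36.7]
eef_rot: [0.726, 0.673, 0.106, -0.097]
contact_force: [-2.9, -14.8, 0.6]
opening: 50.6
gripper_force: 7.6
```

```bash
python3 st.py
```

```text
19.35 [635.06 105.46  36.73] F deck [-14.58   1.7    3.68] deck [9.64 1.54 9.94]
```

Tool force is about 15 N with a sliding baseline of about 6.7 N, so the buffers see about 8 N. I'll hold here.

Emit:
{"name": "send_rows", "arguments": {
  "increments": [
    [[0,0,0,0,0,0],[0,0,0,0,0,0],[0,0,0,0,0,0],[0,0,0,0,0,0],[0,0,0,0,0,0],[0,0,0,0,0,0]]
  ]
}}

```text
t: 19.95
position: [635.0, 105.5, 36.7]
eef_rot: [0.726, 0.673, 0.106, -0.097]
contact_force: [-2.6, -14.1, 1.1]
opening: 50.4
gripper_force: 6.9
```

Emit:
{"name": "send_rows", "arguments": {
  "increments": [
    [[-0.02,0,-0.002,0,0,0],[-0.03,0,-0.003,0,0,0],[-0.04,0,-0.004,0,0,0],[-0.06,0,-0.006,0,0,0],[-0.1,0,-0.01,0,0,0],[-0.2,0,-0.02,0,0,0],[-0.3,0,-0.06,0,0,0],[-0.3,0,-0.3,0,0,0],[-0.2,0,-0.6,0,0,0],[0,0,-0.6,0,0,0]]
  ]
}}

```text
t: 20.95
position: [627.7, 25.8, 94.9]
eef_rot: [0.726, 0.672, 0.109, -0.101]
contact_force: [0.3, -0.1, -0.6]
opening: 50.6
gripper_force: 0.0
```

Emit:
{"name": "send_rows", "arguments": {
  "increments": [
    [[-0.6,0,-0.5,0,0,0],[-0.8,0,0,0,0,0],[-0.8,0,0,0,0,0],[-0.6,0,0,0,0,0],[0,0,0,0,0,0],[0,0,0,0,0,0]]
  ]
}}

```text
t: 21.55
position: [618.0, -113.7, 78.2]
eef_rot: [0.725, 0.672, 0.11, -0.101]
contact_force: [-0.4, -0.8, 0.3]
opening: 50.4
gripper_force: 0.0
```

```bash
python3 st.py
python3 - <<'E'
from h import *
t=r.get_image("top");s=r.get_image("scene")
a=cv2.resize(t[125:190,200:320],(780,423),interpolation=cv2.INTER_CUBIC)[:300]
b=cv2.resize(s[210:280,280:470],(780,287),interpolation=cv2.INTER_CUBIC)
cv2.imwrite("pics/c6.png",np.vstack([a,b]))
S=cam("scene");k=780/190
f=lambda P:((proj(S,P)-[280,210])*k+[0,300]).round(0)
for x0 in (13,16): print("flat",*[f(dk(a+x0,b,30))[0] for a in(0,140) for b in(-48,48)])
E
```

```text
21.55 [ 617.96 -113.67   78.22] F deck [-0.78  0.37  0.49] deck [-196.68    0.9    96.33]
flat [225. 489.] [259. 371.] [484. 498.] [500. 374.]
flat [230. 489.] [264. 371.] [490. 498.] [506. 374.]
```

View pics/c6.png

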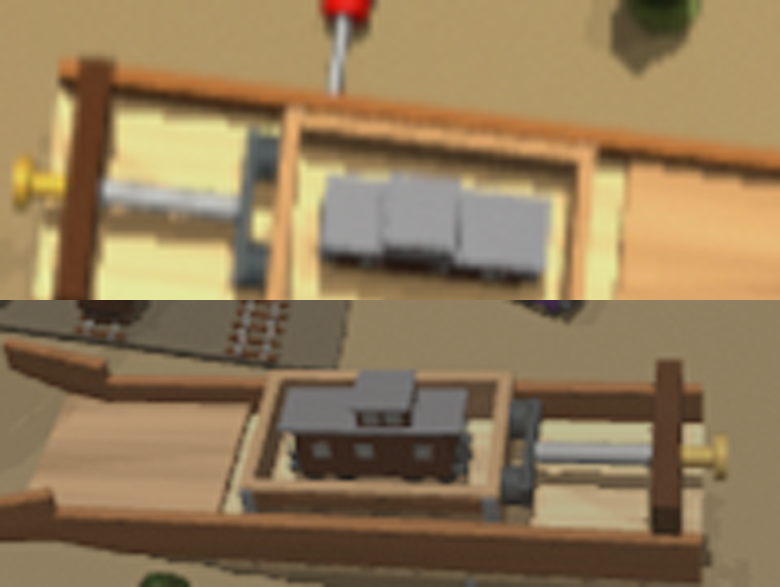

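The crate lies flat against the buffers, with pocket floor showing between its rear (c6 u≈595) and the lip (u≈625). The caboose is upright and the tool is clear, so I'll hand in.

```bash
python3 -c "
from rig import r
print(r.hand_in())"
```

```text
the job is handed in; nothing more can be done
None
```

The job is handed in at about 22 s: the caboose stands upright in the crate, which was slid up the ramp, dropped behind the lip, leaned on the buffers with about 8 N (estimated from wrist force) for about 0.6 s, and left lying flat with the arm clear.

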